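Size a viscometer spindle in the ring gauge

ROBOT

A 6-joint arm with a two-finger parallel gripper is mounted at the origin on the work surface. World frame = base frame: x ahead of the robot, y to its left, z up, the work surface at z = 0. Lengths are in m, angles in degrees, forces in N, time in s.
With the tool pointing down it reaches from about 0.325 to 0.775 m from the base axis. Payload 9.3 kg.
Tool frame: the origin (TCP) lies on the centre line of the jaws, within the pads' length; the fingertips stand 25 mm ahead of it and the grasp point (between the pads) lies 6 mm ahead of it; z points along the fingers, y is the direction in which the jaws open and shut (so a half turn about z gives the same grasp; the last joint's range is limited). The gripper opens to 85 mm and grips with 20 to 120 N. Pads are 22 mm wide; open, the fingers measure 114 mm over their backs; the gripper's body (76 mm by 85 mm) begins 54 mm behind the grasp point. The pads swing forward as they close: fully open they stand 13 mm farther back than shut.
Start: joints at [-73.43, 14.817, 1.232, 76.415, 0, 81.257], TCP at [0.235, -0.497, 0.256] pointing down, gripper open.
Joint ranges: [-174.27, 174.27], [-52.1, 104.24], [-59.71, 78.15], [-110.17, 111.67], [-87.03, 83.33], [-180, 180]. Speed limits (degrees/s): [127.2, 127.2, 159.86, 180, 180, 180].

INTERFACE

Orientations are given as [roll, pitch, yaw] about the fixed x, y, z axes, in that order (R = Rz(yaw) Ry(pitch) Rx(roll)).
In Python, from station import manip, cams gives the robot as it stands.
- The arm moves only by the tool send_rows, never from a script. Its argument "moves" is a list of rows, each an object of numbers: "wx", "wy", "wz": the turn, a rotation vector about the tool's x, y, z in degrees; "dx", "dy", "dz": the shift along the tool's x, y, z in mm; "jaw": the closure, from 0 (fully open) to 1 (shut). A call has 1 to 5 rows; each row is the pose to reach, as a shift and turn from the pose commanded when the call began, along the tool's axes at that moment; what a row does not reach only later rows make up. A row lasts 1/8 s, in which the tool goes at most 62.5 mm and 10.7 degrees, less where a joint would pass 70% of its speed; a pose out of reach is approached as far as the arm can. A call with a gripper value outside its range is refused whole. The fingers move at their own pace and stop on an object; the grip force is fixed at half the most. Time passes only in rows, so rows that repeat a pose let the fingers close. It gives the time, the measured TCP pose, the force and the opening at its end, in the units of the state.
- manip.get_state(): the state, without advancing time (a new reading comes with each control period).
- cams.grab_frame(name): name is "side" or "top"; returns (picture, depth): 400x640x3 uint8, red, green, blue; 400x640 float32, m along the optical axis (not along the pixel's ray), 0 where there is no reading.
- cams.get_calibration(name): a dict with "intrinsics" (3x3 intrinsics, pixels), "cam_to_world" (4x4, takes a point from camera to world coordinates). Camera axes: x right, y down, z forward; pixel columns grow to the right and rows downward; lengths in m; the calibration is good to about 2 mm. A picture is of the moment at which its call begins. get_calibration takes no time and is no camera call.
- manip.sign_off(): hands the job in, once; it reports no verdict.
The state is a dict: "time_s": time; "joint_positions": joint angles; "qvel": joint speeds; "tau": joint torques, N m; "tool_pos": TCP position; "orientation": TCP orientation; "contact_force": force on the tool from outside, world axes, zero at the start; "moment": the same for the moment, N m; "width": finger opening in m.
Only numpy, scipy, OpenCV 4.12 (cv2) and the standard library are available. Lean on these libraries where they do the work, as an engineer would, in place of code of your own. Each camera call takes 0.05 s, during which the arm holds its last target. There are 200 camera calls.

TASK

One of the three steel spindles on the wooden rack lies apart from the other two, on the side away from the robot. Take it by its hub and feed it nose first into the largest ring of the ring gauge and on through the smaller ones, until a ring stops it; press it home against that ring with 5 to 15 newtons, never more than 20, then let go and leave it lying there, snug against the ring. Do not disturb the other two spindles, the beaker or the stopper.

Things in the scene. Friction and masses are not known exactly. Their poses are not given: they have to be found in the camera images.
- hub_a (a point): Mid-hub of one of three bare steel spindles, 187 mm long, on its axis; own y runs along the spindle to the nose, whose end is 161 mm ahead, z up. From rear to nose: flange 34 mm across, 6 thick; hub 24 across, 40 long (grip here, fingers between the flanges); flange 34 across, 6 thick; neck 12 across, 40 long; cylinder 95 long with a tapered nose. Starts level, 55 mm above the bench.
- hub_b (a point): The same point of another of the three spindles; same shape and axes as told for hub_a.
- hub_c (a point): The same point of another of the three spindles; same shape and axes as told for hub_a.
- spindle_a: The spindle of hub_a (same origin and axes). About 0.2 to 0.33 kg; balances some 35 mm ahead of mid-hub, in the neck. Its cylinder is 23.5, 20.5 or 17.5 mm across; the three spindles have one size each, which has which is not known and is found with the gauge. The last 12 mm of the cylinder taper evenly to a blunt nose 9 mm smaller across.
- spindle_b: The spindle of hub_b; else as spindle_a.
- spindle_c: The spindle of hub_c; else as spindle_a.
- lone_place (a point): The rack's place that lies apart, on its far (+x) side, 112 mm from the next; the other two are 48 mm from each other. The point is where the mid-hub of the spindle lying there starts, 55 mm above the bench; own y is that spindle's direction.
- rack_mid (a point): Top of the base of the fixed wooden rack (250 x 170 mm, 12 mm thick), at its centre. One wooden bar carries the rear flanges and another the necks, with low cheeks at both sides (10 mm up the flange, 6 mm up the neck), so a spindle is lifted straight up. Between the bars, under the hubs, all is free down to the base.
- gauge: Fixed ring gauge: a beige base 90 x 290 x 14 mm with five upright steel rings in a row on one level axis 62 mm above the bench. The origin lies on the bench under the axis, at the front face of ring 1; own y points along the axis from the largest ring to the smallest, x across, z up. Rings are 48 mm across outside, 8 mm thick, with sharp edges.
- ring1: Ring 1 of the gauge, the largest (bore 28 mm); origin at the centre of its front face, on the gauge's axis, axes as the gauge's. Front faces of rings 1 to 5 lie at y = 0, 28, 56, 84 and 112 mm; bores 28, 25, 22, 19 and 16 mm. A spindle passes rings wider than its cylinder (at least 1.5 mm free across); the first smaller one, ring 3, 4 or 5, stops its tapered nose.
- ring3: Ring 3 of the gauge (bore 22 mm); origin and axes as for ring 1.
- ring4: Ring 4 of the gauge (bore 19 mm); origin and axes as for ring 1.
- ring5: Ring 5 (bore 16 mm), smallest and last; origin and axes as for ring 1. A stopped spindle's nose end is about 10 mm beyond the front face of the ring that stops it, so its mid-hub is at y = -95, -67 or -39 mm in the gauge's frame (ring 3, 4 or 5). A nose that only catches on a ring's edge, off-centre, halts up to 10 mm short of that.
- rail (a point): Middle of the top of the gauge's aluminium rail, 12 mm wide, 90 mm long (y = -110 to -20 mm), 18.5 mm below the axis, 1.5 mm under the flanges of a centred spindle. It holds up the hub when it is let go; the fingers pass at both sides of it.
- beaker_mid (a point): Glass beaker, 68 mm across, 85 mm high, bystander; the point is half-way up.
- stopper_mid (a point): Cork stopper, 38 mm across, 35 mm high, bystander; the point is half-way up.
Not all that is in view belongs to the job. What is shaped like the spindle_a but red is not meant. Leave any blue look-alike of the spindle_c alone.

How it is judged:
By the outcome, as a careful person would: the job done as asked, in the order asked, and still so for the second after the job is handed in, with the robot touching nothing.
It also fails if it takes over 58 s, if anything falls off the work surface, if the arm or the gripper's body presses on something with over 40 N, if the wrist force passes 120 N, or if a joint passes its speed limit or range.

## Working session

There is one attempt and no reset: what is moved stays moved. The work goes in short steps, Python scripts to look and compute and a tool call to move; the robot and the scene stay as the last step left them, time stands still between calls to the robot, and variables do not carry over. Pictures are saved under pics/ and viewed, about 8 in all and at most 12, crops included, and the job is handed in when it is done.

Besides the shell and the picture viewer there is one more tool, called by a JSON object that holds its "op" and its "data". send_rows: Moves the arm, as the interface text tells. Its arguments: {"type":"object","properties":{"moves":{"type":"array","items":{"type":"object","properties":{"wx":{"type":"number"},"wy":{"type":"number"},"wz":{"type":"number"},"dx":{"type":"number"},"dy":{"type":"number"},"dz":{"type":"number"},"jaw":{"type":"number"}}}}},"required":["moves"]}

```bash
mkdir -p pics; ls; python3 - <<'E'
from station import manip,cams
import cv2,numpy as np
print(manip.get_state())
for n in("side","top"):
    p,d=cams.grab_frame(n); np.savez(f"pics/{n}0.npz",p=p,d=d)
    cv2.imwrite(f"pics/{n}0.png",p[:,:,::-1])
    c=cams.get_calibration(n);print(n,c)
E
```

```text
pics
{'time_s': 0.0, 'joint_positions': array([-7.34289237e+01,  1.48506587e+01,  1.19061475e+00,  7.64153636e+01,
       -1.32365651e-04,  8.12567956e+01]), 'qvel': array([-0.04017912, -0.08123692,  0.05771169,  0.04915194, -0.07878954,
        0.01781103]), 'tau': array([-1.78726435e-05, -5.55645525e+01,  3.44534683e+01,  1.38207569e-02,
       -2.26592665e-04, -1.14568945e-05]), 'tool_pos': array([ 0.23509802, -0.49695643,  0.255673  ]), 'orientation': array([-1.79925449e+02, -1.13315679e-02,  2.53142734e+01]), 'contact_force': array([-0.6413416 , -0.52640203,  0.0554935 ]), 'moment': array([ 0.01988181,  0.00509427, -0.00208931]), 'width': 0.08541837474417262}
side {'intrinsics': array([[477.45534895,   0.        , 322.81047766],
       [  0.        , 477.45534895, 199.08200019],
       [  0.        ,   0.        ,   1.        ]]), 'cam_to_world': array([[-0.79709391, -0.47432464,  0.37370769, -0.03947665],
       [-0.60381924,  0.61930602, -0.50185893,  0.63856141],
       [ 0.00660463, -0.62568059, -0.7800514 ,  1.19952203],
       [ 0.        ,  0.        ,  0.        ,  1.        ]])}
top {'intrinsics': array([[493.52163513,   0.        , 326.78868536],
       [  0.        , 493.52163513, 198.82130812],
       [  0.        ,   0.        ,   1.        ]]), 'cam_to_world': array([[ 0.02024769, -0.99684254,  0.07677875,  0.37886393],
       [-0.99979331, -0.02004691,  0.00338495, -0.08488535],
       [-0.00183508, -0.07683142, -0.99704241,  1.73287695],
       [ 0.        ,  0.        ,  0.        ,  1.        ]])}
```

View pics/top0.png

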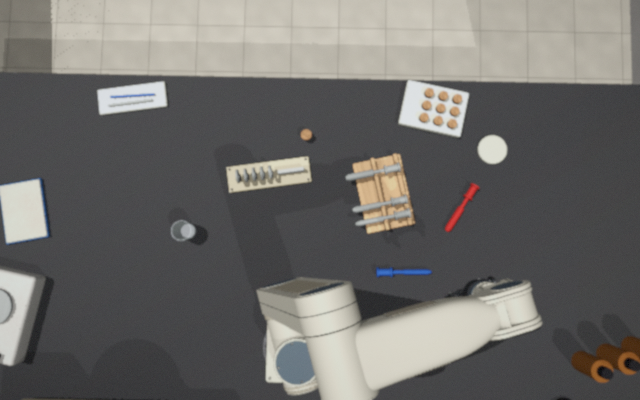

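View pics/side0.png

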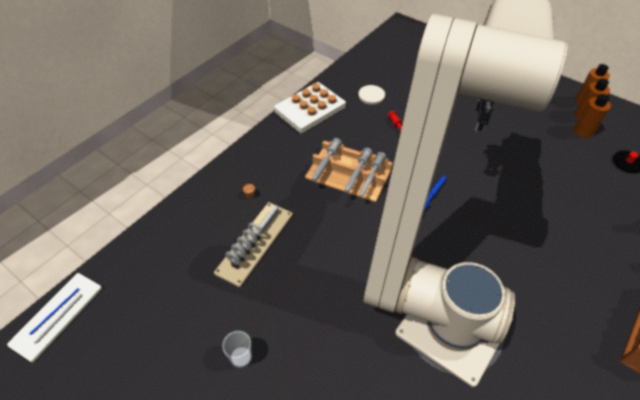

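The top view shows the rack around (382,193) with the lone spindle at about (347–400,172) and noses to the left. The gauge is at (270,174) with its rail on the right end, the stopper at (306,134), and the beaker at (183,230). Next I'll enlarge the rack and gauge.

```bash
python3 - <<'E'
import cv2,numpy as np
p=np.load("pics/top0.npz")["p"][:,:,::-1]
a=cv2.resize(p[140:240,335:425],None,fx=6,fy=6,interpolation=cv2.INTER_CUBIC)
b=cv2.resize(p[120:205,215:325],None,fx=7,fy=7,interpolation=cv2.INTER_CUBIC)
cv2.imwrite("pics/rack.png",a);cv2.imwrite("pics/gauge.png",b)
E
```

```text
(no output)
```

View pics/rack.png

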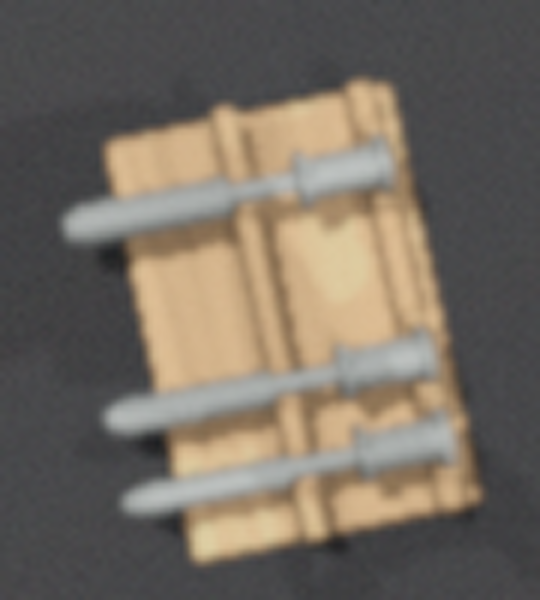

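View pics/gauge.png

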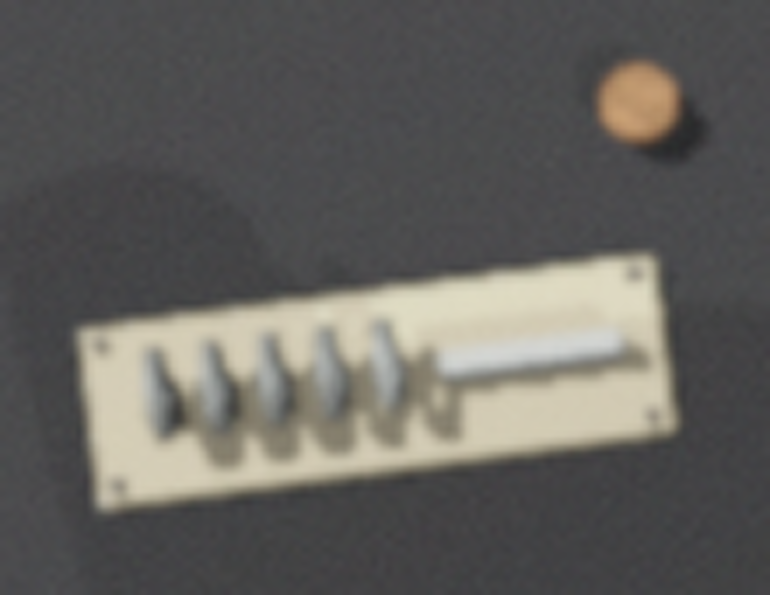

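The lone spindle's crop shows its nose at (62,228), flanges at about x=300 and x=388, and mid-hub at (344,172). In the gauge crop, the base corners are at (78,328), (655,254), (677,432) and (100,510). The rail runs from (440,365) to (622,340), ring 1's top is near (383,325), and the stopper is at (640,102).

```bash
cat > h.py <<'E'
import numpy as np,cv2
from station import manip,cams
def ray(n,u,v):
    c=cams.get_calibration(n);T=c["cam_to_world"];d=T[:3,:3]@np.linalg.inv(c["intrinsics"])@[u,v,1.];return T[:3,3],d
def onz(n,u,v,z):
    o,d=ray(n,u,v);return (o+d*(z-o[2])/d[2])
def proj(n,P):
    c=cams.get_calibration(n);T=c["cam_to_world"];q=c["intrinsics"]@(T[:3,:3].T@(np.asarray(P)-T[:3,3]));return q[:2]/q[2]
def uncrop(x,y,s,ox,oy): return (x+.5)/s-.5+ox,(y+.5)/s-.5+oy
E
python3 - <<'E'
from h import *
s=np.load("pics/side0.npz")["p"][:,:,::-1]
a=cv2.resize(s[135:205,300:400],None,fx=6,fy=6,interpolation=cv2.INTER_CUBIC)
b=cv2.resize(s[195:290,205:305],None,fx=6,fy=6,interpolation=cv2.INTER_CUBIC)
cv2.imwrite("pics/side_rack.png",a);cv2.imwrite("pics/side_gauge.png",b)
R=lambda x,y,z:onz("top",*uncrop(x,y,6,335,140),z)
G=lambda x,y,z:onz("top",*uncrop(x,y,7,215,120),z)
nose,hub,rear=R(62,228,.055),R(344,172,.055),R(393,163,.055)
print("nose",nose,"hub",hub,"rear",rear,np.linalg.norm(nose-hub),np.linalg.norm(nose-rear))
d=nose-rear;print("yaw",np.degrees(np.arctan2(d[1],d[0])))
c=[G(*q,.014) for q in((78,328),(655,254),(677,432),(100,510))]
print("base",c,[np.linalg.norm(c[i]-c[i-1]) for i in range(4)])
d=c[0]-c[1]+c[3]-c[2];print("yaw",np.degrees(np.arctan2(d[1],d[0])),np.mean(c,0))
r=[G(440,365,.0435),G(622,340,.0435)];print("rail",r,np.linalg.norm(r[0]-r[1]))
print("stopper",G(640,102,.035))
E
```

```text
nose [ 0.58217391 -0.13971695  0.055     ] hub [ 0.61756504 -0.30010757  0.055     ] rear [ 0.62330337 -0.32802272  0.055     ] 0.16424884874981371 0.19274516067720596
yaw 102.32095995408491
base [array([0.61817774, 0.27819323, 0.014     ]), array([ 0.66143416, -0.01041595,  0.014     ]), array([ 0.57173349, -0.02350621,  0.014     ]), array([0.52676431, 0.26389837, 0.014     ])] [np.float64(0.09252436301164164), np.float64(0.2918327870272706), np.float64(0.09065078575054965), np.float64(0.2909013929409729)]
yaw 98.70807737181687 [0.59452742 0.12704236 0.014     ]
rail [array([0.59927071, 0.09293219, 0.0435    ]), array([0.61347185, 0.00357779, 0.0435    ])] 0.0904758601204076
stopper [ 0.73424621 -0.00208725  0.035     ]
```

View pics/side_gauge.png

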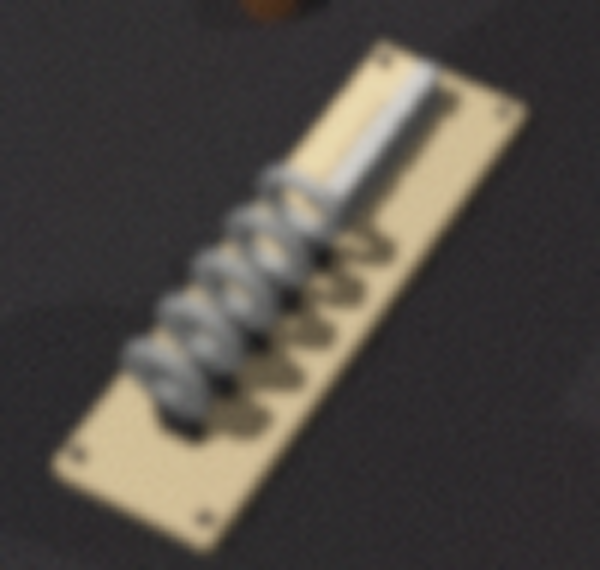

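View pics/side_rack.png

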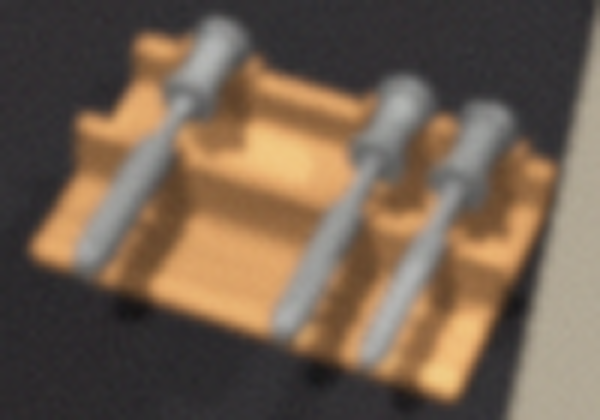

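The side crops show the gauge base corners at (383,40), (525,108), (210,552) and (52,463), with the rail top from (428,65) to (337,195). The lone spindle is the leftmost one, with its nose at (85,270) and hub centre near (207,65).

```bash
python3 - <<'E'
from h import *
R=lambda x,y,z:onz("side",*uncrop(x,y,6,300,135),z)
G=lambda x,y,z:onz("side",*uncrop(x,y,6,205,195),z)
c=[G(*q,.014) for q in((52,463),(383,38),(527,108),(210,553))]
print("base",[np.linalg.norm(c[i]-c[i-1]) for i in range(4)])
d=c[0]-c[1]+c[3]-c[2];print("yaw",np.degrees(np.arctan2(d[1],d[0])),np.mean(c,0))
r=[G(337,195,.0435),G(428,65,.0435)];print("rail",r,np.linalg.norm(r[0]-r[1]))
print("hub",R(207,65,.055),"nose",R(85,270,.055))
# spindle axis from top mask: gray vs wood
p=np.load("pics/top0.npz")["p"]
s=cv2.resize(p[140:190,335:425],None,fx=6,fy=6,interpolation=cv2.INTER_CUBIC)
hsv=cv2.cvtColor(s,cv2.COLOR_RGB2HSV);m=((hsv[...,1]<60)&(hsv[...,2]>105)).astype(np.uint8)
n,l,st,ce=cv2.connectedComponentsWithStats(m);k=1+np.argmax(st[1:,4]);print(st[k])
ys,xs=np.where(l==k)
w=np.array([onz("top",*uncrop(x,y,6,335,140),.055) for x,y in zip(xs[::7],ys[::7])])[:,:2]
vx,vy,x0,y0=cv2.fitLine(w.astype(np.float32),cv2.DIST_HUBER,0,.001,.001).ravel()
if vy<0:vx,vy=-vx,-vy
t=(w-[x0,y0])@[vx,vy];print("yaw",np.degrees(np.arctan2(vy,vx)),"nose",np.array([x0,y0])+t.max()*np.array([vx,vy]),"rear",np.array([x0,y0])+t.min()*np.array([vx,vy]),np.ptp(t))
E
```

```text
base [np.float64(0.09257486014032405), np.float64(0.29169659596034736), np.float64(0.09044964753674774), np.float64(0.2919386948877824)]
yaw 99.15669027988221 [0.5927461  0.12549192 0.014     ]
rail [array([0.59607434, 0.09130174, 0.0435    ]), array([0.61355313, 0.00218266, 0.0435    ])] 0.09081694847019094
hub [ 0.61894431 -0.30620047  0.055     ] nose [ 0.57963795 -0.14357706  0.055     ]
[   62   135   335   108 13508]
yaw 102.77816 nose [ 0.58198928 -0.14059972] rear [ 0.62473877 -0.32909484] 0.19328198376199607
```

```bash
cat >> h.py <<'E'
from scipy.spatial.transform import Rotation as Ro
def rel(p,yaw,pitch=0,roll=180):
    s=manip.get_state();R=Ro.from_euler("xyz",s["orientation"],degrees=True);T=Ro.from_euler("xyz",[roll,pitch,yaw],degrees=True)
    print("t",s["time_s"],"tcp",s["tool_pos"].round(4),s["orientation"].round(2),"F",s["contact_force"].round(2),"w",round(s["width"],4))
    print("d mm",(R.inv().apply(np.asarray(p)-s["tool_pos"])*1000).round(1),"w",(R.inv()*T).as_rotvec(degrees=True).round(2))
E
python3 -c "
from h import *
rel([.617,-.297,.18],102.6)"
```

```text
t 0.1 tcp [ 0.2351 -0.497   0.2557] [-1.7993e+02 -1.0000e-02  2.5310e+01] F [-0.22 -0.12 -0.27] w 0.0853
d mm [430.7 -17.4  75.8] w [-5.000e-02 -6.000e-02 -7.729e+01]
```

{"op": "send_rows", "data": {"moves": [{"dx": 431,"dy": -17,"dz": 20,"wz": -77.3},{"dx": 431,"dy": -17,"dz": 20,"wz": -77.3},{"dx": 431,"dy": -17,"dz": 50,"wz": -77.3},{"dx": 431,"dy": -17,"dz": 76,"wz": -77.3},{"dx": 431,"dy": -17,"dz": 76,"wz": -77.3}]}}

```text
invalid input at $.moves[0]: expected keys wx, wy, wz, dx, dy, dz, jaw
```

```bash
python3 -c "
from h import *
rel([.617,-.297,.18],102.6)"
```

```text
t 0.1 tcp [ 0.2351 -0.497   0.2557] [-1.7993e+02 -1.0000e-02  2.5310e+01] F [-0.22 -0.12 -0.27] w 0.0853
d mm [430.7 -17.4  75.8] w [-5.000e-02 -6.000e-02 -7.729e+01]
```

{"op": "send_rows", "data": {"moves": [{"wx": 0,"wy": 0,"wz": -77.3,"dx": 431,"dy": -17,"dz": 20,"jaw": 0},{"wx": 0,"wy": 0,"wz": -77.3,"dx": 431,"dy": -17,"dz": 20,"jaw": 0},{"wx": 0,"wy": 0,"wz": -77.3,"dx": 431,"dy": -17,"dz": 50,"jaw": 0},{"wx": 0,"wy": 0,"wz": -77.3,"dx": 431,"dy": -17,"dz": 76,"jaw": 0},{"wx": 0,"wy": 0,"wz": -77.3,"dx": 431,"dy": -17,"dz": 76,"jaw": 0}]}}

```text
time_s: 0.72
tool_pos: [0.5097, -0.3534, 0.2105]
orientation: [-180.0, -0.0, 79.4]
contact_force: [0.2, -1.6, 0.1]
width: 0.0852
```

```bash
python3 -c "
from h import *
rel([.617,-.297,.18],102.6)"
```

```text
t 0.725 tcp [ 0.5097 -0.3534  0.2105] [-179.99   -0.     79.38] F [ 0.23 -1.64  0.14] w 0.0852
d mm [75.2 95.  30.5] w [-1.000e-02 -0.000e+00 -2.322e+01]
```

{"op": "send_rows", "data": {"moves": [{"wx": 0,"wy": 0,"wz": -23.2,"dx": 75,"dy": 95,"dz": 30,"jaw": 0},{"wx": 0,"wy": 0,"wz": -23.2,"dx": 75,"dy": 95,"dz": 30,"jaw": 0},{"wx": 0,"wy": 0,"wz": -23.2,"dx": 75,"dy": 95,"dz": 30,"jaw": 0},{"wx": 0,"wy": 0,"wz": -23.2,"dx": 75,"dy": 95,"dz": 30,"jaw": 0}]}}

```text
time_s: 1.23
tool_pos: [0.6155, -0.2989, 0.1806]
orientation: [-179.9, -0.0, 102.2]
contact_force: [-0.2, -0.3, -0.6]
width: 0.0856
```

```bash
python3 - <<'E'
from h import *
rel([.617,-.297,.08],102.6)
p,d=cams.grab_frame("side")
cv2.imwrite("pics/s1.png",cv2.resize(p[90:220,280:420],None,fx=5,fy=4.6,interpolation=cv2.INTER_CUBIC)[:,:,::-1])
E
```

```text
t 1.225 tcp [ 0.6155 -0.2989  0.1806] [-1.7994e+02 -4.0000e-02  1.0222e+02] F [-0.25 -0.28 -0.56] w 0.0856
d mm [  1.4   1.9 100.6] w [-0.06 -0.04 -0.38]
```

View pics/s1.png

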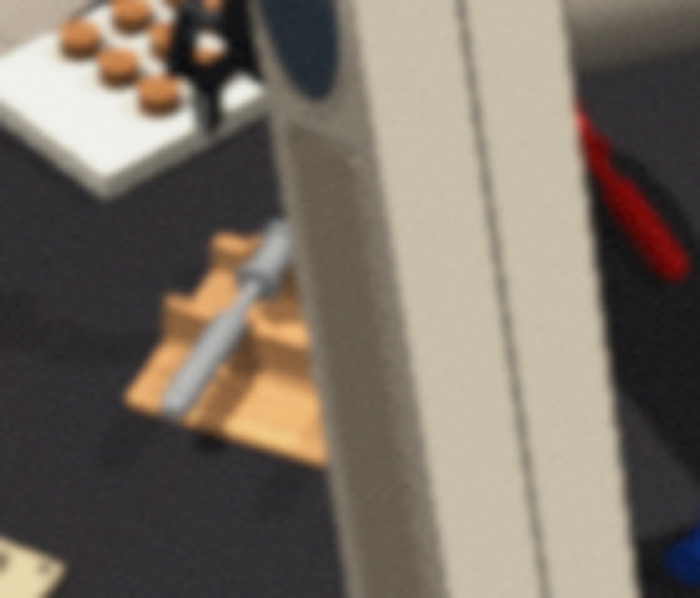

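The picture shows the gripper at (205,120), above and behind the lone spindle's hub at (270,250), with the arm clear of the rack. Descending now.

{"op": "send_rows", "data": {"moves": [{"wx": 0,"wy": 0,"wz": -0.4,"dx": -0.5,"dy": 2,"dz": 60,"jaw": 0},{"wx": 0,"wy": 0,"wz": -0.4,"dx": -0.5,"dy": 2,"dz": 100,"jaw": 0.2},{"wx": 0,"wy": 0,"wz": -0.4,"dx": -0.5,"dy": 2,"dz": 119.5,"jaw": 0.4},{"wx": 0,"wy": 0,"wz": -0.4,"dx": -0.5,"dy": 2,"dz": 119.5,"jaw": 0.45},{"wx": 0,"wy": 0,"wz": -0.4,"dx": -0.5,"dy": 2,"dz": 119.5,"jaw": 0.45}]}}

```text
time_s: 1.9
tool_pos: [0.6178, -0.3003, 0.0634]
orientation: [179.9, 0.1, 102.5]
contact_force: [-0.3, 0.6, 0.9]
width: 0.0473
```

```bash
python3 - <<'E'
from h import *
rel([.6175,-.299,.061],102.6)
p,d=cams.grab_frame("top")
cv2.imwrite("pics/t1.png",cv2.resize(p[130:230,330:430],None,fx=6,fy=6,interpolation=cv2.INTER_CUBIC)[:,:,::-1])
E
```

```text
t 1.9 tcp [ 0.6178 -0.3003  0.0634] [1.7991e+02 9.0000e-02 1.0253e+02] F [-0.29  0.6   0.88] w 0.0473
d mm [1.3 0.  2.4] w [ 0.09  0.09 -0.07]
```

View pics/t1.png

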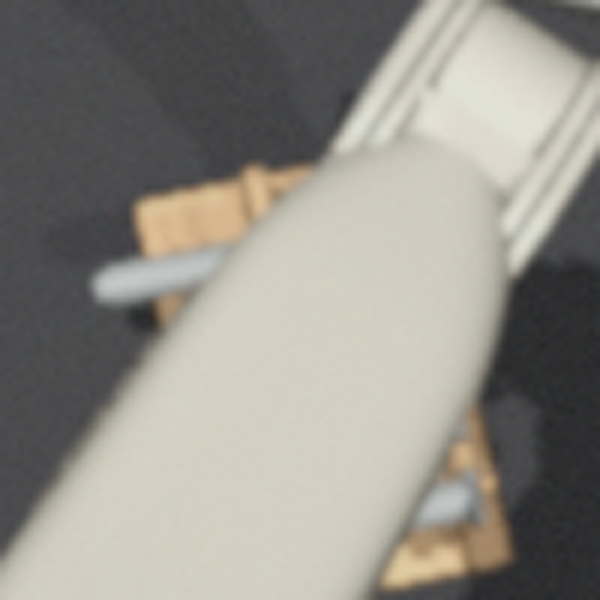

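The arm hides the hub from above, so only the nose at (100,285) shows. Nothing is touching yet, so I'll close the jaws.

{"op": "send_rows", "data": {"moves": [{"wx": 0,"wy": 0,"wz": 0,"dx": 1,"dy": 0,"dz": 2,"jaw": 0.6},{"wx": 0,"wy": 0,"wz": 0,"dx": 1,"dy": 0,"dz": 2,"jaw": 0.75},{"wx": 0,"wy": 0,"wz": 0,"dx": 1,"dy": 0,"dz": 2,"jaw": 1},{"wx": 0,"wy": 0,"wz": 0,"dx": 1,"dy": 0,"dz": 2,"jaw": 1},{"wx": 0,"wy": 0,"wz": 0,"dx": 1,"dy": 0,"dz": 2,"jaw": 1}]}}

```text
time_s: 2.58
tool_pos: [0.6177, -0.2983, 0.0605]
orientation: [180.0, 0.0, 102.6]
contact_force: [-2.5, 1.1, 5.8]
width: 0.0224
```

```bash
python3 - <<'E'
from h import *
rel([.6175,-.299,.061],102.6)
E
```

```text
t 2.575 tcp [ 0.6177 -0.2983  0.0605] [1.7997e+02 5.0000e-02 1.0263e+02] F [-2.48  1.1   5.83] w 0.0224
d mm [-0.7 -0.3 -0.5] w [0.03 0.05 0.03]
```

{"op": "send_rows", "data": {"moves": [{"wx": 0,"wy": 0,"wz": 0,"dx": 0,"dy": 0,"dz": -5,"jaw": 1},{"wx": 0,"wy": 0,"wz": 0,"dx": 0,"dy": 0,"dz": -20,"jaw": 1},{"wx": 0,"wy": 0,"wz": 0,"dx": 0,"dy": 0,"dz": -40,"jaw": 1},{"wx": 0,"wy": 0,"wz": 0,"dx": 0,"dy": 0,"dz": -75,"jaw": 1},{"wx": 0,"wy": 0,"wz": 0,"dx": 0,"dy": 0,"dz": -75,"jaw": 1}]}}

```text
time_s: 3.2
tool_pos: [0.6188, -0.2989, 0.1383]
orientation: [179.8, 0.2, 102.6]
contact_force: [1.2, -0.2, -3.7]
width: 0.0224
```

```bash
python3 - <<'E'
from h import *
y=98.9;a=np.radians(y);u=np.array([np.cos(a),np.sin(a)])
o=np.array([.5954,.1114]); print(o+u*-.2)
rel([*(o+u*-.2),.135],y)
print(manip.get_state()["moment"])
E
```

```text
[ 0.62634208 -0.08619197]
t 3.2 tcp [ 0.6188 -0.2989  0.1383] [179.77   0.23 102.63] F [ 1.16 -0.24 -3.73] w 0.0224
d mm [205.9  53.9   2.7] w [0.24 0.22 3.73]
[-0.08252247 -0.04681952 -0.03667325]
```

{"op": "send_rows", "data": {"moves": [{"wx": 0,"wy": 0,"wz": 1,"dx": 50,"dy": 13,"dz": 0,"jaw": 1},{"wx": 0,"wy": 0,"wz": 2,"dx": 100,"dy": 26,"dz": 2,"jaw": 1},{"wx": 0,"wy": 0,"wz": 3,"dx": 150,"dy": 39,"dz": 2,"jaw": 1},{"wx": 0,"wy": 0,"wz": 3.7,"dx": 206,"dy": 54,"dz": 2.7,"jaw": 1},{"wx": 0,"wy": 0,"wz": 3.7,"dx": 206,"dy": 54,"dz": 2.7,"jaw": 1}]}}

```text
time_s: 3.82
tool_pos: [0.6246, -0.0812, 0.1313]
orientation: [-179.9, -0.1, 99.2]
contact_force: [0.1, -0.6, -2.3]
width: 0.0227
```

```bash
python3 - <<'E'
from h import *
rel([.6263,-.0862,.135],98.9)
ims=[]
for n in("side","top"):
    p,d=cams.grab_frame(n); np.savez(f"pics/{n}2.npz",p=p,d=d)
    c=proj(n,[.605,.05,.1]).astype(int);print(n,c)
    x,y=c[0]-50,c[1]-65
    ims.append(cv2.resize(p[y:y+120,x:x+80+20],None,fx=4,fy=4,interpolation=cv2.INTER_CUBIC)[:,:,::-1]);print(x,y)
s=manip.get_state();print(s["contact_force"],s["moment"])
cv2.imwrite("pics/c2.png",np.hstack(ims))
E
```

```text
t 3.825 tcp [ 0.6246 -0.0812  0.1313] [-1.7993e+02 -8.0000e-02  9.9200e+01] F [ 0.07 -0.57 -2.35] w 0.0227
d mm [-5.2  0.9 -3.7] w [-0.07 -0.08  0.3 ]
side [266 205]
216 140
top [288 168]
238 103
[ 0.13428017 -0.3168848  -2.4404929 ] [-0.09523018 -0.03406143  0.00739759]
```

View pics/c2.png

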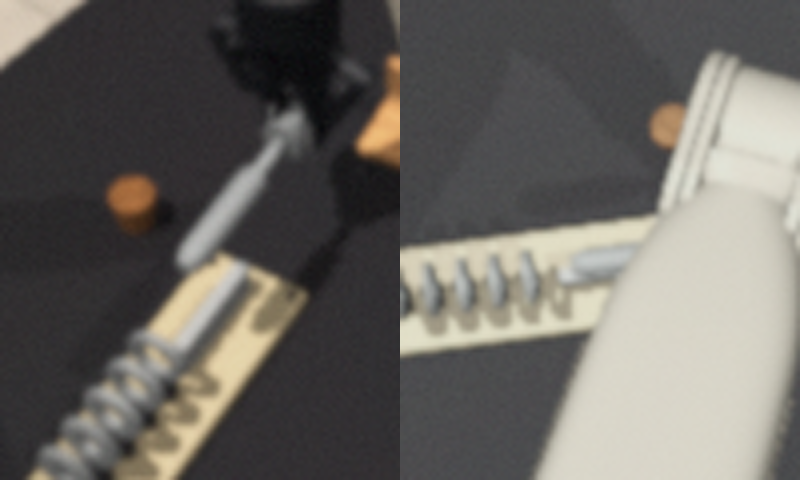

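The spindle is held. In the side half of the crop its nose is at (185,260), above the near end of the rail. In the top half the nose is at (560,275), short of ring 1 at (530,275). I'll triangulate its axis next.

```bash
cat >> h.py <<'E'
from scipy.optimize import least_squares
def axis(n,p,box,thr,s=4):
    x0,y0,x1,y1=box
    c=cv2.resize(p[y0:y1,x0:x1],None,fx=s,fy=s,interpolation=cv2.INTER_CUBIC)
    hsv=cv2.cvtColor(c,cv2.COLOR_RGB2HSV);m=((hsv[...,1]<thr[0])&(hsv[...,2]>thr[1])).astype(np.uint8)
    k,l,st,_=cv2.connectedComponentsWithStats(m);k=1+np.argmax(st[1:,4])
    ys,xs=np.where(l==k);vx,vy,a,b=cv2.fitLine(np.c_[xs,ys].astype(np.float32),cv2.DIST_HUBER,0,.01,.01).ravel()
    t=(xs-a)*vx+(ys-b)*vy;w=np.abs((ys-b)*vx-(xs-a)*vy)
    q=lambda t:np.array(uncrop(a+t*vx,b+t*vy,s,x0,y0))
    cv2.imwrite(f"pics/mask_{n}.png",(l==k)*np.uint8(255))
    print(n,"ends",q(t.min()).round(2),q(t.max()).round(2),"len",np.ptp(t)/s,"halfw",np.percentile(w,97)/s)
    return q(t.min()),q(t.max())
def plane(n,a,b):
    o,d1=ray(n,*a);_,d2=ray(n,*b);k=np.cross(d1,d2);return o,k/np.linalg.norm(k)
def line(es,et):
    os,ns=plane("side",*es);ot,nt=plane("top",*et)
    d=np.cross(ns,nt);d/=np.linalg.norm(d);d*=np.sign(d[1])
    P=np.linalg.lstsq(np.array([ns,nt,d]),np.array([ns@os,nt@ot,0]),rcond=None)[0]
    return P,d
def closest(n,uv,P,d):
    o,r=ray(n,*uv);t=np.linalg.lstsq(np.c_[d,-r],o-P,rcond=None)[0];return P+d*t[0]
E
python3 - <<'E'
from h import *
p=np.load("pics/side2.npz")["p"];es=axis("side",p,(256,180,285,208),(70,105))
q=np.load("pics/top2.npz")["p"];et=axis("top",q,(274,160,296,178),(28,110))
P,d=line(es,et);print("dir",d,"yaw",np.degrees(np.arctan2(d[1],d[0])),"pitchup",np.degrees(np.arcsin(d[2])))
for n,e in(("side",es),("top",et)):
    for x in e: print(n,closest(n,x,P,d))
t=(-.0812-P[1])/d[1];print("at tcp y",P+t*d)
m=np.hstack([cv2.imread("pics/mask_side.png"),np.zeros((112,5,3),np.uint8),cv2.copyMakeBorder(cv2.imread("pics/mask_top.png"),0,40,0,0,0)])
cv2.imwrite("pics/m.png",m)
E
```

```text
side ends [262.3 207.5] [282.22 178.16] len 35.45667600631714 halfw 11.043849802698157
top ends [276.5  170.68] [295.97 168.69] len 19.570579670369625 halfw 7.518890810708459
dir [-0.0751774   0.9531828  -0.29290086] yaw 94.50957534517886 pitchup -17.03170640750469
side [0.59339931 0.07617428 0.12486789]
side [ 0.601263   -0.02353042  0.15550586]
top [0.59247547 0.08788772 0.1212685 ]
top [0.59762094 0.02264775 0.1413159 ]
at tcp y [ 0.6058114  -0.0812      0.17322699]
```

```bash
python3 - <<'E'
from h import *
for n,b in(("side",(258,180,286,210)),("top",(274,160,298,180))):
    p=np.load(f"pics/{n}2.npz")["p"][b[1]:b[3],b[0]:b[2]].astype(int)
    print(n);print("\n".join(" ".join(f"{r:3d}" for r in row) for row in p[...,2 if n=="side" else 0]))
    if n=="top":print("R-B");print("\n".join(" ".join(f"{r:3d}" for r in row) for row in p[...,0]-p[...,2]))
E
```

```text
side
 45  47  49  50  50  49  49  48  51  49  48  48  49  48  47  48  47  49  57  65  78 105 139 162 162 138 107  75
 49  50  46  49  47  50  49  50  50  49  48  49  51  48  50  48  52  64  79  99 117 140 158 162 146 116  84  59
 50  48  48  49  48  47  49  46  48  47  50  49  47  50  45  48  62  84 112 135 151 163 164 153 121  91  64  54
 49  49  49  49  49  49  47  50  45  45  45  48  49  49  51  62  84 115 143 158 167 170 162 141 105  71  55  49
 47  49  49  48  49  49  50  46  48  47  48  47  48  48  59  77 111 140 164 171 175 171 156 130  94  61  52  49
 46  49  48  48  50  49  49  48  49  49  49  48  48  54  73 106 138 158 173 176 170 162 144 119  86  62  49  50
 47  49  48  47  48  47  49  51  47  49  47  49  52  68  97 130 157 172 175 173 165 151 129 106  76  58  51  49
 48  49  46  50  48  47  47  51  50  48  50  52  59  89 121 150 168 176 176 168 153 133 109  83  64  57  51  49
 45  47  48  47  50  48  46  49  48  46  51  58  83 115 148 167 174 174 170 156 140 119  90  69  54  50  49  48
 44  46  47  50  47  46  48  47  47  48  57  76 112 142 163 176 177 174 163 145 125  97
[... 5412 characters left out ...]
   8  11  14  15  16  16  15
 28  27  26  19   7   3   2   4   4   5   9  10  13  15  17  20  19  17  15  16  15  15  15  15
 27  28  26  26  18  13  15  17  18  19  22  22  24  25  26  26  23  18  16  15  16  16  16  15
 27  27  28  28  27  25  26  26  27  27  26  27  28  28  27  26  23  17  16  15  16  17  16  17
 26  27  27  27  28  26  28  27  28  28  28  27  28  28  28  26  20  16  16  16  16  16  17  16
 27  28  28  27  28  29  28  28  27  28  27  27  27  27  27  23  19  17  15  16  16  16  16  16
 26  28  27  28  28  26  27  27  27  27  28  27  27  27  26  21  18  17  15  15  16  16  15  16
 27  28  28  26  28  27  28  27  27  28  27  28  27  27  23  19  16  16  16  15  16  16  16  16
```

```bash
python3 - <<'E'
from h import *
a=np.radians(99.2)
hub=np.array([.6246,-.0812,.1313-.0055])
for off in (0,.003):
  for pit in(0,-2,-4):
    b=np.radians(pit);u=np.array([np.cos(a)*np.cos(b),np.sin(a)*np.cos(b),np.sin(b)])
    h=hub-u*off
    def at(n,k,v):
        A,B=proj(n,h+u*.075),proj(n,h+u*.150);return A+(B-A)*(v-A[k])/(B[k]-A[k])
    print(off,pit,"side x@184,200",at("side",1,184)[0].round(2),at("side",1,200)[0].round(2),"nose side",proj("side",h+u*.161).round(1),"top",proj("top",h+u*.161).round(1),"top y@286,290",at("top",0,286)[1].round(2),at("top",0,290)[1].round(2))
print("meas side 277.75 265.85 nose side ~(261.7,206); top nose x 280.6; top upper edge 164.64 164.08")
E
```

```text
0 0 side x@184,200 278.12 265.69 nose side [260.5 206.7] top [279.5 168.6] top y@286,290 167.72 167.16
0 -2 side x@184,200 278.55 266.58 nose side [260.7 207.9] top [279.7 168.9] top y@286,290 167.94 167.36
0 -4 side x@184,200 278.94 267.42 nose side [260.9 209. ] top [280.  169.1] top y@286,290 168.17 167.57
0.003 0 side x@184,200 278.12 265.69 nose side [261. 206.] top [280.4 168.5] top y@286,290 167.72 167.16
0.003 -2 side x@184,200 278.55 266.58 nose side [261.2 207.1] top [280.6 168.7] top y@286,290 167.94 167.36
0.003 -4 side x@184,200 278.94 267.42 nose side [261.5 208.3] top [280.8 168.9] top y@286,290 168.17 167.57
meas side 277.75 265.85 nose side ~(261.7,206); top nose x 280.6; top upper edge 164.64 164.08
```

```bash
cat >> h.py <<'E'
O=np.array([.5954,.1114,0]);YG=98.9
U=np.array([np.cos(np.radians(YG)),np.sin(np.radians(YG)),0]);X=np.array([U[1],-U[0],0])
def gf():
    s=manip.get_state();p=s["tool_pos"]-O;f=s["contact_force"];m=s["moment"]
    print("t",round(s["time_s"],2),"gauge x,y,z mm",(np.array([p@X,p@U,p[2]])*1000).round(1),"rpy",s["orientation"].round(2),"F x,y,z",np.array([f@X,f@U,f[2]]).round(1),"M",np.array([m@X,m@U,m[2]]).round(3),"w",round(s["width"],4))
def relg(x,y,z,pitch=0):
    # nose-up tilt
    R=Ro.from_matrix(np.c_[U,-X,[0,0,-1]]);R=R*Ro.from_rotvec([0,pitch,0],degrees=True)
    e=R.as_euler("xyz",degrees=True);rel(O+X*x/1e3+U*y/1e3+np.array([0,0,z/1e3]),e[2],e[1],e[0])
E
python3 -c "
from h import *
gf();relg(0,-173,68,1)"
```

```text
t 3.92 gauge x,y,z mm [  -1.1 -198.3  131.4] rpy [-179.95   -0.     99.03] F x,y,z [ 0.1 -0.3 -2.4] M [-0.099 -0.019  0.007] w 0.0222Traceback (most recent call last):
  File "<string>", line 3, in <module>
    gf();relg(0,-173,68,1)
         ~~~~^^^^^^^^^^^^^
  File "h.py", line 43, in relg
    R=Ro.from_matrix(np.c_[U,-X,[0,0,-1]]);R=R*Ro.from_rotvec([0,pitch,0],degrees=True)
  File "scipy/spatial/transform/_rotation.pyx", line 1143, in scipy.spatial.transform._rotation.Rotation.from_matrix
ValueError: Non-positive determinant (left-handed or null coordinate frame) in rotation matrix 0: [[-0.15471039 -0.98795987  0.        ]
 [ 0.98795987 -0.15471039  0.        ]
 [ 0.         -0.         -1.        ]].
```

```bash
sed -i 's/np.c_\[U,-X,/np.c_[U,X,/' h.py; python3 -c "
from h import *
gf();relg(0,-173,68,1)"
```

```text
t 3.92 gauge x,y,z mm [  -1.1 -198.3  131.4] rpy [-179.95   -0.     99.03] F x,y,z [ 0.1 -0.3 -2.4] M [-0.099 -0.019  0.007] w 0.0222
t 3.925 tcp [ 0.625  -0.0846  0.1314] [-179.95   -0.     99.03] F [ 0.13 -0.32 -2.44] w 0.0222
d mm [25.3  1.2 63.4] w [-0.05  1.    0.13]
```

{"op": "send_rows", "data": {"moves": [{"wx": 0,"wy": 1,"wz": 0.1,"dx": 25,"dy": 1,"dz": 15,"jaw": 1},{"wx": 0,"wy": 1,"wz": 0.1,"dx": 25,"dy": 1,"dz": 40,"jaw": 1},{"wx": 0,"wy": 1,"wz": 0.1,"dx": 25,"dy": 1,"dz": 60,"jaw": 1},{"wx": 0,"wy": 1,"wz": 0.1,"dx": 25,"dy": 1,"dz": 63,"jaw": 1},{"wx": 0,"wy": 1,"wz": 0.1,"dx": 25,"dy": 1,"dz": 63,"jaw": 1}]}}

```text
time_s: 4.55
tool_pos: [0.6223, -0.0608, 0.0689]
orientation: [-180.0, -1.0, 98.8]
contact_force: [0.1, -0.4, -2.1]
width: 0.0224
```

```bash
python3 - <<'E'
from h import *
gf();relg(0,-173,68,1)
for n in("side","top"):
    p,d=cams.grab_frame(n); np.savez(f"pics/{n}3.npz",p=p,d=d)
gf()
p=np.load("pics/side3.npz")["p"];q=np.load("pics/top3.npz")["p"]
a=cv2.resize(p[190:270,215:300],None,fx=7,fy=7,interpolation=cv2.INTER_CUBIC)[:,:,::-1]
cv2.imwrite("pics/c3.png",a)
E
```

```text
t 4.55 gauge x,y,z mm [-1.000e-01 -1.743e+02  6.890e+01] rpy [-179.98   -1.02   98.78] F x,y,z [ 0.1 -0.4 -2.1] M [-0.12   0.034  0.025] w 0.0224
t 4.55 tcp [ 0.6223 -0.0608  0.0689] [-179.98   -1.02   98.78] F [ 0.13 -0.41 -2.05] w 0.0224
d mm [1.3 0.1 0.9] w [-0.02 -0.02 -0.12]
t 4.65 gauge x,y,z mm [   0.3 -174.3   69.7] rpy [179.94  -0.98  98.8 ] F x,y,z [-0.2  0.4 -3.1] M [-0.11  -0.001 -0.038] w 0.0222
```

View pics/c3.png

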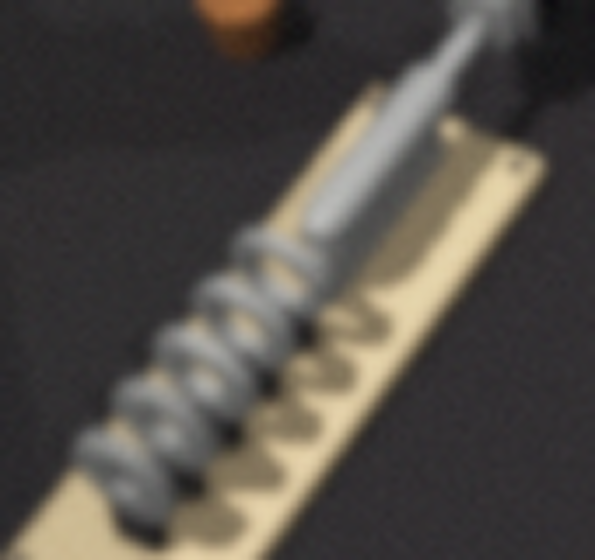

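The side crop shows the nose at about (318,220), just in front of ring 1, which is centred near (283,260). I'll check this against the projected gauge axis.

```bash
python3 - <<'E'
from h import *
c=lambda P:((proj("side",P)-[215,190]+.5)*7-.5).round(0)
Z=np.array([0,0,.062])
print("gauge axis",[(y,c(O+U*y/1e3+Z)) for y in(-110,-20,4,32,60,88,116)])
print("rim tops",[c(O+U*y/1e3+Z+[0,0,.024]) for y in(4,116)], "rail ends",c(O-U*.11+[0,0,.0435]),c(O-U*.02+[0,0,.0435]))
p=np.load("pics/side3.npz")["p"][196:224,255:285,2].astype(int)
print("\n".join(f"{196+i} "+" ".join(f"{r:3d}" for r in row) for i,row in enumerate(p)))
E
```

```text
gauge axis [(-110, array([428.,  87.])), (-20, array([314., 235.])), (4, array([283., 276.])), (32, array([245., 325.])), (60, array([206., 375.])), (88, array([167., 427.])), (116, array([127., 479.]))]
rim tops [array([276., 242.]), array([118., 447.])] rail ends [431. 113.] [318. 260.]
196  22  26  29  32  40  40  45  41  43  45  46  47  46  51  46  47  47  46  42  44  43  50  76 117 150 163 157 127  93  68
197  30  31  35  40  39  42  41  42  41  43  45  43  45  46  45  47  48  47  44  46  52  69 103 142 163 160 135 100  68  55
198  39  38  39  44  43  44  40  43  42  42  42  43  43  44  42  45  44  45  55  63  81  99 132 160 161 142 109  76  55  50
199  41  40  46  41  45  42  42  42  43  43  41  42  42  41  41  45  49  57  81 104 123 138 155 163 150 116  82  59  48  47
200  43  42  43  41  43  42  41  44  42  41  42  43  43  45  43  42  51  77 112 139 154 164 165 158 127  91  62  49  46  49
201  40  43  40  41  42  44  43  40  43  43  44  44  48  55  55  57  78 107 140 160 169 171 167 146 112  75  51  46  45  49
202  40  42  44  41  40  42  41  44  42  42  42  47  64  76  75  8
[... 1961 characters left out ...]
 156 134 110  91  77  77  79  79  81  85  89  89  89  92  95 101 116 143 159 167
219 110 131 141 150 162 177 182 180 171 157 136 114  93  79  76  75  78  82  83  87  89  90  90  93 101 118 137 155 166 170
220 128 139 147 155 171 183 184 176 161 142 121  99  83  79  78  77  78  80  88  89  93  92  90  96 112 138 156 164 168 168
221 138 146 147 156 173 184 178 164 143 124 100  85  80  76  79  78  81  83  87  91  91  90  92 103 129 152 165 169 168 163
222 144 145 142 149 165 170 161 146 124 104  86  78  76  79  79  81  85  87  90  90  90  91  98 113 141 161 168 168 167 157
223 156 147 137 134 138 142 137 121 105  85  79  78  76  78  81  86  87  88  91  89  90  96 109 131 155 168 170 167 161 142
```

{"op": "send_rows", "data": {"moves": [{"wx": 0,"wy": 0,"wz": 0,"dx": 12,"dy": 0,"dz": 1,"jaw": 1},{"wx": 0,"wy": 0,"wz": 0,"dx": 24,"dy": 0,"dz": 1,"jaw": 1},{"wx": 0,"wy": 0,"wz": 0,"dx": 32,"dy": 0,"dz": 1,"jaw": 1},{"wx": 0,"wy": 0,"wz": 0,"dx": 38,"dy": 0,"dz": 1,"jaw": 1},{"wx": 0,"wy": 0,"wz": 0,"dx": 38,"dy": 0,"dz": 1,"jaw": 1}]}}

```text
time_s: 5.28
tool_pos: [0.6165, -0.0222, 0.0687]
orientation: [180.0, -1.0, 98.9]
contact_force: [1.3, 0.4, -4.0]
width: 0.0225
```

```bash
python3 -c "
from h import *
gf();relg(0,-106,68,1)"
```

```text
t 5.28 gauge x,y,z mm [ 1.000e-01 -1.353e+02  6.870e+01] rpy [179.99  -1.02  98.87] F x,y,z [ 1.3  0.2 -4. ] M [-0.146 -0.274 -0.114] w 0.0225
t 5.275 tcp [ 0.6165 -0.0222  0.0687] [179.99  -1.02  98.87] F [ 1.29  0.41 -4.  ] w 0.0225
d mm [29.3 -0.1  1.2] w [ 0.01 -0.02 -0.03]
```

{"op": "send_rows", "data": {"moves": [{"wx": 0,"wy": 0,"wz": 0,"dx": 0,"dy": 0,"dz": 0.5,"jaw": 1},{"wx": 0,"wy": 0,"wz": 0,"dx": 0,"dy": 0,"dz": 0.5,"jaw": 1}]}}

```text
time_s: 5.52
tool_pos: [0.6165, -0.0231, 0.068]
orientation: [-180.0, -1.0, 98.8]
contact_force: [1.2, -0.7, -3.1]
width: 0.0221
```

```bash
python3 -c "
from h import *
gf();relg(0,-106,68,1)"
```

```text
t 5.53 gauge x,y,z mm [  -0.  -136.2   68. ] rpy [-179.99   -1.01   98.81] F x,y,z [ 1.1 -0.9 -3.1] M [-0.107 -0.171 -0.14 ] w 0.0221
t 5.525 tcp [ 0.6165 -0.0231  0.068 ] [-179.99   -1.01   98.81] F [ 1.23 -0.73 -3.08] w 0.0221
d mm [30.2 -0.   0.6] w [-0.01 -0.01 -0.09]
```

{"op": "send_rows", "data": {"moves": [{"wx": 0,"wy": 0,"wz": 0,"dx": 0,"dy": 1,"dz": 0.5,"jaw": 1},{"wx": 0,"wy": 0,"wz": 0,"dx": 0,"dy": 1,"dz": 0.5,"jaw": 1},{"wx": 0,"wy": 0,"wz": 0,"dx": 0,"dy": 1,"dz": 0.5,"jaw": 1}]}}

```text
time_s: 5.9
tool_pos: [0.6174, -0.0229, 0.0676]
orientation: [-180.0, -1.0, 98.8]
contact_force: [-0.4, -0.3, -2.2]
width: 0.0223
```

```bash
python3 - <<'E'
from h import *
gf()
for n in("side","top"):
    p,d=cams.grab_frame(n); np.savez(f"pics/{n}4.npz",p=p,d=d)
    gf()
p=np.load("pics/side4.npz")["p"];q=np.load("pics/top4.npz")["p"]
a=cv2.resize(p[195:270,220:280],None,fx=7,fy=7,interpolation=cv2.INTER_CUBIC)[:,:,::-1]
b=cv2.resize(q[145:195,225:278],None,fx=7,fy=7,interpolation=cv2.INTER_CUBIC)[:,:,::-1]
b=cv2.copyMakeBorder(b,0,a.shape[0]-b.shape[0],0,0,0)
cv2.imwrite("pics/c4.png",np.hstack([a,b]))
E
```

```text
t 5.9 gauge x,y,z mm [   0.9 -136.    67.6] rpy [-179.99   -1.     98.82] F x,y,z [-0.5 -0.2 -2.2] M [-0.086  0.009  0.017] w 0.0223
t 5.95 gauge x,y,z mm [   1.  -136.    67.6] rpy [-179.99   -1.     98.82] F x,y,z [-0.2  0.  -2.7] M [-0.139  0.008  0.004] w 0.0222
t 6.0 gauge x,y,z mm [   1.  -136.    67.6] rpy [-179.99   -1.     98.83] F x,y,z [ 0.1 -0.  -3. ] M [-0.119  0.004 -0.012] w 0.0223
```

View pics/c4.png

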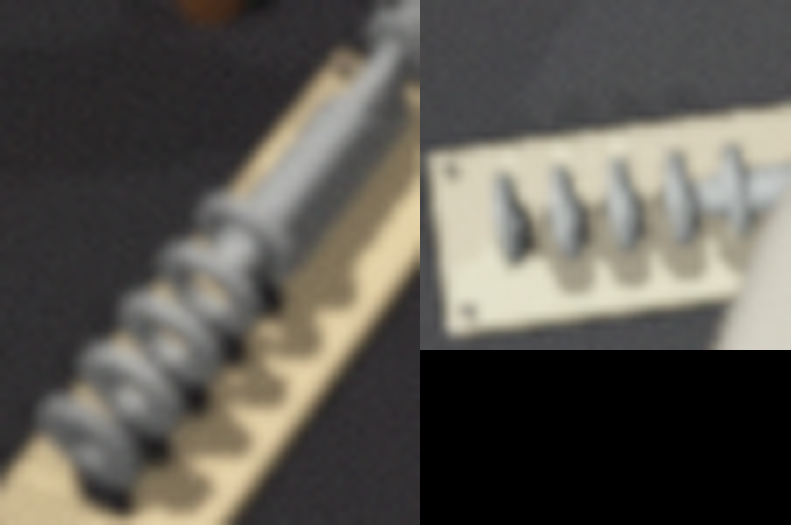

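The right (top) half shows the nose through ring 1, at about (705,195), slightly below the ring's middle, which is −x. The 1 mm shift removed the side force. I'll feel for the opposite edge to centre it.

{"op": "send_rows", "data": {"moves": [{"wx": 0,"wy": 0,"wz": 0,"dx": 0,"dy": 1.5,"dz": 0,"jaw": 1},{"wx": 0,"wy": 0,"wz": 0,"dx": 0,"dy": 3,"dz": 0,"jaw": 1},{"wx": 0,"wy": 0,"wz": 0,"dx": 0,"dy": 3,"dz": 0,"jaw": 1}]}}

```text
time_s: 6.38
tool_pos: [0.6206, -0.0223, 0.0676]
orientation: [180.0, -1.0, 98.8]
contact_force: [-0.0, -0.8, -3.1]
width: 0.0226
```

```bash
python3 -c "
from h import *
gf()"
```

```text
t 6.38 gauge x,y,z mm [   4.2 -136.    67.6] rpy [180.    -1.    98.83] F x,y,z [-0.1 -0.8 -3.1] M [-0.098 -0.016  0.02 ] w 0.0226
```

{"op": "send_rows", "data": {"moves": [{"wx": 0,"wy": 0,"wz": 0,"dx": 0,"dy": 1,"dz": 0,"jaw": 1},{"wx": 0,"wy": 0,"wz": 0,"dx": 0,"dy": 2,"dz": 0,"jaw": 1},{"wx": 0,"wy": 0,"wz": 0,"dx": 0,"dy": 2,"dz": 0,"jaw": 1}]}}

```text
time_s: 6.75
tool_pos: [0.6222, -0.022, 0.0675]
orientation: [-180.0, -1.0, 98.8]
contact_force: [-1.9, 0.4, -3.1]
width: 0.0226
```

```bash
python3 -c "
from h import *
gf()"
```

```text
t 6.75 gauge x,y,z mm [   5.8 -135.9   67.5] rpy [-179.96   -1.     98.84] F x,y,z [-1.8  0.7 -3.1] M [-0.177  0.353  0.264] w 0.0226
```

{"op": "send_rows", "data": {"moves": [{"wx": 0,"wy": 0,"wz": 0,"dx": 0,"dy": -1.5,"dz": 0,"jaw": 1},{"wx": 0,"wy": 0,"wz": 0,"dx": 0,"dy": -2.9,"dz": 0,"jaw": 1},{"wx": 0,"wy": 0,"wz": 0,"dx": 0,"dy": -2.9,"dz": 1,"jaw": 1},{"wx": 0,"wy": 0,"wz": 0,"dx": 0,"dy": -2.9,"dz": 2,"jaw": 1},{"wx": 0,"wy": 0,"wz": 0,"dx": 0,"dy": -2.9,"dz": 2,"jaw": 1}]}}

```text
time_s: 7.38
tool_pos: [0.6195, -0.0224, 0.0656]
orientation: [-180.0, -1.0, 98.8]
contact_force: [-0.4, -0.7, -2.0]
width: 0.0225
```

```bash
python3 -c "
from h import *
gf()"
```

```text
t 7.38 gauge x,y,z mm [   3.1 -135.9   65.6] rpy [-180.     -1.     98.83] F x,y,z [-0.5 -0.6 -2. ] M [-0.097  0.028 -0.011] w 0.0225
```

{"op": "send_rows", "data": {"moves": [{"wx": 0,"wy": 0,"wz": 0,"dx": 0,"dy": 0,"dz": 1,"jaw": 1},{"wx": 0,"wy": 0,"wz": 0,"dx": 0,"dy": 0,"dz": 2,"jaw": 1},{"wx": 0,"wy": 0,"wz": 0,"dx": 0,"dy": 0,"dz": 2,"jaw": 1}]}}

```text
time_s: 7.75
tool_pos: [0.6195, -0.0224, 0.0635]
orientation: [-180.0, -1.0, 98.8]
contact_force: [0.1, -0.7, -2.4]
width: 0.022
```

```bash
python3 -c "
from h import *
gf()"
```

```text
t 7.75 gauge x,y,z mm [   3.1 -135.9   63.5] rpy [-179.99   -1.     98.83] F x,y,z [-0.1 -0.7 -2.4] M [-0.082 -0.007 -0.011] w 0.022
```

{"op": "send_rows", "data": {"moves": [{"wx": 0,"wy": 0,"wz": 0,"dx": 0,"dy": 0,"dz": 1,"jaw": 1},{"wx": 0,"wy": 0,"wz": 0,"dx": 0,"dy": 0,"dz": 1.5,"jaw": 1},{"wx": 0,"wy": 0,"wz": 0,"dx": 0,"dy": 0,"dz": 1.5,"jaw": 1}]}}

```text
time_s: 8.12
tool_pos: [0.6195, -0.0224, 0.0622]
orientation: [180.0, -1.0, 98.8]
contact_force: [-0.4, -1.1, -1.4]
width: 0.0224
```

```bash
python3 -c "
from h import *
gf()"
```

```text
t 8.12 gauge x,y,z mm [   3.2 -135.9   62.2] rpy [180.    -1.    98.83] F x,y,z [-0.5 -1.  -1.4] M [-0.026  0.078  0.061] w 0.0224
```

{"op": "send_rows", "data": {"moves": [{"wx": 0,"wy": 0,"wz": 0,"dx": 0,"dy": 0,"dz": -3,"jaw": 1},{"wx": 0,"wy": 0,"wz": 0,"dx": 0,"dy": 0,"dz": -5,"jaw": 1},{"wx": 0,"wy": 0,"wz": 0,"dx": 0,"dy": 0,"dz": -6,"jaw": 1},{"wx": 0,"wy": 0,"wz": 0,"dx": 0,"dy": 0,"dz": -7,"jaw": 1},{"wx": 0,"wy": 0,"wz": 0,"dx": 0,"dy": 0,"dz": -7,"jaw": 1}]}}

```text
time_s: 8.75
tool_pos: [0.6195, -0.0225, 0.0691]
orientation: [-180.0, -1.0, 98.8]
contact_force: [0.0, -0.3, -2.3]
width: 0.0226
```

```bash
python3 -c "
from h import *
gf()"
```

```text
t 8.75 gauge x,y,z mm [   3.1 -136.    69.1] rpy [-180.     -1.     98.83] F x,y,z [-0.  -0.3 -2.3] M [-0.177  0.035  0.044] w 0.0226
```

{"op": "send_rows", "data": {"moves": [{"wx": 0,"wy": 0,"wz": 0,"dx": 0,"dy": 0,"dz": -1,"jaw": 1},{"wx": 0,"wy": 0,"wz": 0,"dx": 0,"dy": 0,"dz": -1.5,"jaw": 1},{"wx": 0,"wy": 0,"wz": 0,"dx": 0,"dy": 0,"dz": -1.5,"jaw": 1}]}}

```text
time_s: 9.12
tool_pos: [0.6195, -0.0225, 0.0706]
orientation: [-180.0, -1.0, 98.8]
contact_force: [0.2, -1.3, -3.7]
width: 0.0221
```

```bash
python3 -c "
from h import *
gf()"
```

```text
t 9.12 gauge x,y,z mm [   3.1 -136.1   70.6] rpy [-179.99   -0.99   98.83] F x,y,z [-0.  -1.3 -3.7] M [-0.307  0.041  0.005] w 0.0221
```

{"op": "send_rows", "data": {"moves": [{"wx": 0,"wy": -0.6,"wz": 0,"dx": 0,"dy": -0.2,"dz": 3,"jaw": 1},{"wx": 0,"wy": -0.6,"wz": 0,"dx": 10,"dy": -0.2,"dz": 3,"jaw": 1},{"wx": 0,"wy": -0.6,"wz": 0,"dx": 20,"dy": -0.2,"dz": 3,"jaw": 1},{"wx": 0,"wy": -0.6,"wz": 0,"dx": 28,"dy": -0.2,"dz": 3,"jaw": 1},{"wx": 0,"wy": -0.6,"wz": 0,"dx": 28,"dy": -0.2,"dz": 3,"jaw": 1}]}}

```text
time_s: 9.75
tool_pos: [0.6149, 0.0061, 0.0683]
orientation: [180.0, -0.4, 98.9]
contact_force: [-0.7, 0.1, -3.0]
width: 0.0224
```

```bash
python3 -c "
from h import *
gf()"
```

```text
t 9.75 gauge x,y,z mm [   3.  -107.1   68.3] rpy [179.99  -0.4   98.89] F x,y,z [-0.7  0.2 -3. ] M [-0.131 -0.024 -0.041] w 0.0224
```

{"op": "send_rows", "data": {"moves": [{"wx": 0,"wy": 0,"wz": 0,"dx": 3,"dy": 0,"dz": 0.6,"jaw": 1},{"wx": 0,"wy": 0,"wz": 0,"dx": 5,"dy": 0,"dz": 0.6,"jaw": 1},{"wx": 0,"wy": 0,"wz": 0,"dx": 7,"dy": 0,"dz": 0.6,"jaw": 1},{"wx": 0,"wy": 0,"wz": 0,"dx": 9,"dy": 0,"dz": 0.6,"jaw": 1},{"wx": 0,"wy": 0,"wz": 0,"dx": 9,"dy": 0,"dz": 0.6,"jaw": 1}]}}

```text
time_s: 10.38
tool_pos: [0.6136, 0.0142, 0.0676]
orientation: [180.0, -0.4, 98.8]
contact_force: [0.1, 0.1, -3.1]
width: 0.0221
```

```bash
python3 -c "
from h import *
gf()"
```

```text
t 10.38 gauge x,y,z mm [  3.  -98.9  67.6] rpy [180.    -0.4   98.84] F x,y,z [ 0.1  0.1 -3.1] M [-0.061 -0.043  0.015] w 0.0221
```

{"op": "send_rows", "data": {"moves": [{"wx": 0,"wy": 0,"wz": 0,"dx": 1.5,"dy": 0,"dz": 0,"jaw": 1},{"wx": 0,"wy": 0,"wz": 0,"dx": 3,"dy": 0,"dz": 0,"jaw": 1},{"wx": 0,"wy": 0,"wz": 0,"dx": 4.5,"dy": 0,"dz": 0,"jaw": 1},{"wx": 0,"wy": 0,"wz": 0,"dx": 4.5,"dy": 0,"dz": 0,"jaw": 1}]}}

```text
time_s: 10.88
tool_pos: [0.6129, 0.0186, 0.0676]
orientation: [-180.0, -0.4, 98.8]
contact_force: [0.0, -0.9, -2.7]
width: 0.0224
```

```bash
python3 -c "
from h import *
gf()"
```

```text
t 10.88 gauge x,y,z mm [  3.  -94.4  67.6] rpy [-180.     -0.4    98.83] F x,y,z [-0.1 -0.9 -2.7] M [-0.082 -0.017  0.021] w 0.0224
```

{"op": "send_rows", "data": {"moves": [{"wx": 0,"wy": 0,"wz": 0,"dx": 1,"dy": 0,"dz": 0,"jaw": 1},{"wx": 0,"wy": 0,"wz": 0,"dx": 2,"dy": 0,"dz": 0,"jaw": 1},{"wx": 0,"wy": 0,"wz": 0,"dx": 3,"dy": 0,"dz": 0,"jaw": 1},{"wx": 0,"wy": 0,"wz": 0,"dx": 3,"dy": 0,"dz": 0,"jaw": 1}]}}

```text
time_s: 11.38
tool_pos: [0.6127, 0.0209, 0.0677]
orientation: [180.0, -0.3, 98.8]
contact_force: [0.0, -4.2, -2.8]
width: 0.0227
```

```bash
python3 -c "
from h import *
gf()"
```

```text
t 11.38 gauge x,y,z mm [  3.  -92.1  67.7] rpy [180.    -0.32  98.8 ] F x,y,z [-0.6 -4.2 -2.8] M [-1.012  0.074  0.11 ] w 0.0227
```

Contact with 4 N axial at y=−92 could be the 23.5 mm cylinder seated on ring 3, or a smaller one catching its edge. I'll back off and probe the sideways play, which is mostly ring 2's: ±0.75 mm for 23.5, or ±2.25 mm for 20.5.

{"op": "send_rows", "data": {"moves": [{"wx": 0,"wy": 0,"wz": 0,"dx": -5,"dy": 0,"dz": 0,"jaw": 1},{"wx": 0,"wy": 0,"wz": 0,"dx": -5,"dy": 0.8,"dz": 0,"jaw": 1},{"wx": 0,"wy": 0,"wz": 0,"dx": -5,"dy": 1.6,"dz": 0,"jaw": 1},{"wx": 0,"wy": 0,"wz": 0,"dx": -5,"dy": 1.6,"dz": 0,"jaw": 1}]}}

```text
time_s: 11.88
tool_pos: [0.6146, 0.0169, 0.0674]
orientation: [-180.0, -0.4, 98.8]
contact_force: [-1.4, -1.5, -2.8]
width: 0.0223
```

```bash
python3 - <<'E'
from h import *
gf()
# apparent widths of the three cylinders in first top picture (crop coords of rack.png, axis points on cylinder over wood)
p=np.load("pics/top0.npz")["p"].astype(np.float32)
from scipy.ndimage import map_coordinates as mc
ax={"lone":((62,228),(344,172)),"mid":((105,420),(386,362)),"near":((122,502),(405,444))}
for k,(a,b) in ax.items():
    a=np.array(uncrop(*a,6,335,140));b=np.array(uncrop(*b,6,335,140));u=(b-a)/np.linalg.norm(b-a);n=np.array([-u[1],u[0]])
    L=np.linalg.norm(b-a)/161
    s=np.arange(-6,6.01,.25);prof=np.zeros((len(s),3))
    for t in np.arange(30,78,3):
        q=a+u*t*L+n*s[:,None]
        prof+=np.array([mc(p[...,c],[q[:,1],q[:,0]],order=1) for c in range(3)]).T/16
    r=1-prof[:,2]/prof[:,0]
    print(k,(r*100).round(0).astype(int))
E
```

```text
t 11.88 gauge x,y,z mm [  4.3 -96.3  67.4] rpy [-179.96   -0.41   98.84] F x,y,z [-1.6 -1.3 -2.8] M [-0.302  0.333  0.19 ] w 0.0223
lone [34 34 34 33 33 33 32 31 29 27 24 20 16 12  9  6  4  2  0  0 -1 -1 -1 -1
 -1 -1 -1 -1 -1 -1 -1 -1  0  1  2  4  8 12 17 21 26 29 32 34 36 37 38 38
 38]
mid [34 34 34 33 33 33 33 33 32 31 29 27 24 20 16 12  9  6  3  2  0  0 -1 -1
 -1 -1 -1 -1 -1 -1  0  0  1  3  5  8 12 16 21 25 29 33 35 37 38 38 38 38
 38]
near [34 34 33 33 32 32 31 31 30 30 29 28 27 25 22 19 15 12  8  5  3  1  0  0
 -1 -1 -1 -1 -1  0  0  1  3  5  9 12 17 21 26 29 32 34 35 36 36 36 36 35
 34]
```

The lone cylinder measures 22.2 mm apparent, against 19.9 and 17.3 mm for the others, so it is the 23.5 mm one. The sideways play agrees, so ring 3 is its stop, with mid-hub expected at −95 and the TCP at −92. I'll recentre it and press.

{"op": "send_rows", "data": {"moves": [{"wx": 0,"wy": 0,"wz": 0,"dx": 0,"dy": -1.8,"dz": 0,"jaw": 1},{"wx": 0,"wy": 0,"wz": 0,"dx": 2,"dy": -1.8,"dz": 0,"jaw": 1},{"wx": 0,"wy": 0,"wz": 0,"dx": 4,"dy": -1.8,"dz": 0,"jaw": 1},{"wx": 0,"wy": 0,"wz": 0,"dx": 5,"dy": -1.8,"dz": 0,"jaw": 1},{"wx": 0,"wy": 0,"wz": 0,"dx": 5,"dy": -1.8,"dz": 0,"jaw": 1}]}}

```text
time_s: 12.5
tool_pos: [0.6126, 0.0208, 0.0678]
orientation: [180.0, -0.3, 98.8]
contact_force: [0.7, -5.5, -2.5]
width: 0.0221
```

```bash
python3 -c "
from h import *
gf()"
```

```text
t 12.5 gauge x,y,z mm [  3.  -92.1  67.8] rpy [179.98  -0.31  98.8 ] F x,y,z [-0.2 -5.5 -2.5] M [-1.032  0.076 -0.017] w 0.0221
```

{"op": "send_rows", "data": {"moves": [{"wx": 0,"wy": 0,"wz": 0,"dx": 0.4,"dy": 0,"dz": 0,"jaw": 1},{"wx": 0,"wy": 0,"wz": 0,"dx": 0.8,"dy": 0,"dz": 0,"jaw": 1},{"wx": 0,"wy": 0,"wz": 0,"dx": 0.8,"dy": 0,"dz": 0,"jaw": 1}]}}

```text
time_s: 12.88
tool_pos: [0.6125, 0.021, 0.0678]
orientation: [180.0, -0.3, 98.8]
contact_force: [0.7, -8.8, -2.7]
width: 0.0221
```

```bash
python3 -c "
from h import *
gf()"
```

```text
t 12.88 gauge x,y,z mm [  3.  -91.9  67.8] rpy [179.98  -0.26  98.78] F x,y,z [-0.7 -8.8 -2.7] M [-1.626  0.097  0.069] w 0.0221
```

{"op": "send_rows", "data": {"moves": [{"wx": 0,"wy": 0.2,"wz": 0,"dx": 0,"dy": 0,"dz": 0.5,"jaw": 1},{"wx": 0,"wy": 0.4,"wz": 0,"dx": 0,"dy": 0,"dz": 1,"jaw": 1},{"wx": 0,"wy": 0.4,"wz": 0,"dx": 0.2,"dy": 0,"dz": 1,"jaw": 1},{"wx": 0,"wy": 0.4,"wz": 0,"dx": 0.2,"dy": 0,"dz": 1,"jaw": 1}]}}

```text
time_s: 13.38
tool_pos: [0.6125, 0.021, 0.0668]
orientation: [180.0, -0.6, 98.8]
contact_force: [0.6, -9.0, -2.7]
width: 0.022
```

```bash
python3 -c "
from h import *
gf()"
```

```text
t 13.38 gauge x,y,z mm [  3.  -92.   66.8] rpy [179.99  -0.64  98.77] F x,y,z [-0.8 -9.  -2.7] M [-1.813  0.173  0.115] w 0.022
```

{"op": "send_rows", "data": {"moves": [{"wx": 0,"wy": 0.2,"wz": 0,"dx": 0,"dy": 0,"dz": 0.5,"jaw": 1},{"wx": 0,"wy": 0.3,"wz": 0,"dx": 0,"dy": 0,"dz": 0.8,"jaw": 1},{"wx": 0,"wy": 0.3,"wz": 0,"dx": 0.1,"dy": 0,"dz": 0.8,"jaw": 1}]}}

```text
time_s: 13.75
tool_pos: [0.6125, 0.0211, 0.066]
orientation: [180.0, -0.9, 98.8]
contact_force: [0.2, -10.2, -2.4]
width: 0.0224
```

```bash
python3 -c "
from h import *
gf()"
```

```text
t 13.75 gauge x,y,z mm [  2.9 -91.9  66. ] rpy [179.99  -0.94  98.76] F x,y,z [ -1.3 -10.1  -2.4] M [-1.928  0.17   0.134] w 0.0224
```

{"op": "send_rows", "data": {"moves": [{"wx": 0,"wy": 0,"wz": 0,"dx": 0,"dy": -0.3,"dz": 0.2,"jaw": 1},{"wx": 0,"wy": 0,"wz": 0,"dx": 0,"dy": -0.3,"dz": 0.2,"jaw": 1}]}}

```text
time_s: 14.0
tool_pos: [0.6124, 0.021, 0.0659]
orientation: [180.0, -0.9, 98.8]
contact_force: [1.4, -9.5, -2.5]
width: 0.0222
```

```bash
python3 -c "
from h import *
gf()"
```

```text
t 14.0 gauge x,y,z mm [  2.8 -91.9  65.9] rpy [179.96  -0.93  98.75] F x,y,z [-0.1 -9.6 -2.5] M [-1.908 -0.049  0.03 ] w 0.0222
```

{"op": "send_rows", "data": {"moves": [{"wx": 0,"wy": 0,"wz": 0,"dx": 0,"dy": 0,"dz": 0,"jaw": 0.6},{"wx": 0,"wy": 0,"wz": 0,"dx": 0,"dy": 0,"dz": 0,"jaw": 0.4},{"wx": 0,"wy": 0,"wz": 0,"dx": 0,"dy": 0,"dz": 0,"jaw": 0.35},{"wx": 0,"wy": 0,"wz": 0,"dx": 0,"dy": 0,"dz": 0,"jaw": 0.35}]}}

```text
time_s: 14.5
tool_pos: [0.6118, 0.0227, 0.0657]
orientation: [180.0, -1.1, 98.8]
contact_force: [-0.1, -0.3, -0.1]
width: 0.0555
```

```bash
python3 -c "
from h import *
gf()"
```

```text
t 14.5 gauge x,y,z mm [  2.5 -90.1  65.7] rpy [179.99  -1.11  98.84] F x,y,z [-0.2 -0.2 -0.1] M [-0.077 -0.036 -0.029] w 0.0555
```

{"op": "send_rows", "data": {"moves": [{"wx": 0,"wy": 0,"wz": 0,"dx": -1,"dy": 0,"dz": -20,"jaw": 0.35},{"wx": 0,"wy": 0,"wz": 0,"dx": -1,"dy": 0,"dz": -60,"jaw": 0.35},{"wx": 0,"wy": 0,"wz": 0,"dx": -1,"dy": 0,"dz": -110,"jaw": 0.35},{"wx": 0,"wy": 0,"wz": 0,"dx": -60,"dy": 0,"dz": -130,"jaw": 0.35},{"wx": 0,"wy": 0,"wz": 0,"dx": -120,"dy": 0,"dz": -130,"jaw": 0.35}]}}

```text
time_s: 15.12
tool_pos: [0.6317, -0.0992, 0.196]
orientation: [179.8, -1.0, 99.0]
contact_force: [0.3, -0.3, -0.1]
width: 0.0552
```

{"op": "send_rows", "data": {"moves": [{"wx": 0,"wy": 0,"wz": 0,"dx": -60,"dy": 0,"dz": 0,"jaw": 0.35},{"wx": 0,"wy": 0,"wz": 0,"dx": -120,"dy": 0,"dz": 0,"jaw": 0.35},{"wx": 0,"wy": 0,"wz": 0,"dx": -170,"dy": 0,"dz": 0,"jaw": 0.35},{"wx": 0,"wy": 0,"wz": 0,"dx": -170,"dy": 0,"dz": 0,"jaw": 0.35}]}}

```text
time_s: 15.62
tool_pos: [0.6565, -0.2702, 0.1887]
orientation: [-179.9, -1.1, 98.6]
contact_force: [-0.1, 0.9, -0.1]
width: 0.0557
```

```bash
python3 - <<'E'
from h import *
gf()
for n in("side","top"):
    p,d=cams.grab_frame(n); np.savez(f"pics/{n}5.npz",p=p,d=d)
p=np.load("pics/side5.npz")["p"];q=np.load("pics/top5.npz")["p"]
a=cv2.resize(p[175:275,215:310],None,fx=4,fy=4,interpolation=cv2.INTER_CUBIC)[:,:,::-1]
b=cv2.resize(q[130:230,225:325],None,fx=4,fy=4,interpolation=cv2.INTER_CUBIC)[:,:,::-1]
cv2.imwrite("pics/c5.png",np.hstack([a,b]))
h=O+X*.0028-U*.095+np.array([0,0,.0605])
for n,o in(("side",(215,175)),("top",(225,130))):
    print(n,[(k,((proj(n,h+U*k/1e3)-o+.5)*4).round(0)) for k in(-26,0,26,66)])
E
```

```text
t 15.62 gauge x,y,z mm [   1.3 -386.5  188.7] rpy [-179.95   -1.12   98.59] F x,y,z [ 0.1  0.9 -0.1] M [0.051 0.074 0.002] w 0.0557
side [(-26, array([249., 100.])), (0, array([231., 123.])), (26, array([213., 147.])), (66, array([184., 185.]))]
top [(-26, array([328., 148.])), (0, array([298., 152.])), (26, array([268., 156.])), (66, array([221., 163.]))]
```

View pics/c5.png

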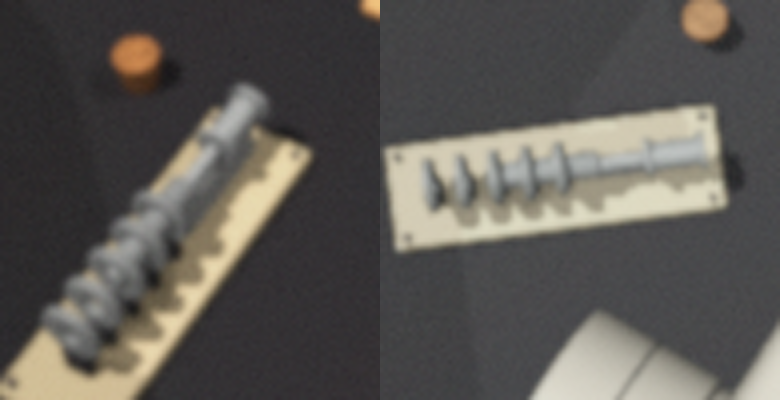

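The final view shows the spindle lying through rings 1 and 2. Its flanges are at (650,156) and (706,150) in the top half, matching the predicted positions (648,156) and (708,148) for a mid-hub at −95 mm. The stopper hasn't moved.

```bash
python3 -c "
from h import *
gf();print(manip.sign_off())"
```

```text
t 15.72 gauge x,y,z mm [   1.9 -383.   189.5] rpy [-179.97   -1.15   98.77] F x,y,z [0.2 1.3 0.4] M [ 0.042 -0.018 -0.059] w 0.0551
the job is handed in; nothing more can be done
None
```

The lone spindle is in the gauge, resting against ring 3, and the job is handed in at 15.7 s. I gripped it by the hub, fed it nose first through rings 1 and 2, pressed with about 9 to 10 N (10.2 N was the highest reading), let go and backed away.

**Which ring:** this is the 23.5 mm spindle, so ring 3 is the right stop. It stopped at the same place twice, and its sideways play and its width in the pictures (22.2 mm, against 19.9 and 17.3 mm for the other two) both fit that size.

**Final position:** the last pictures put its flanges within about 1 pixel of where they should be for a mid-hub at −95 mm. The wrist force was back near zero when I handed in.

**What disagreed:**
- My camera estimate of the gauge axis was about 3 mm off sideways. I found this by feeling for light contact (under 2 N) inside ring 1 and corrected it.
- Feeling up and down in ring 1 suggested a 20.5 mm spindle. I put that down to the spindle tilting in the grip.

**What I did not check:** the last picture shows the stopper in place. I took no last look at the other two spindles or the beaker. I had no sign of touching them, and the grasp was clear of the other spindles.

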